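Nip the punching jig with the quarter-turn stop

ROBOT

A 6-joint arm with a two-finger parallel gripper is mounted at the origin on the work surface. World frame = base frame: x ahead of the robot, y to its left, z up, the work surface at z = 0. Lengths are in m, angles in rad, forces in N, time in s.
With the tool pointing down it reaches from about 0.4 to 0.825 m from the base axis. Payload 7 kg.
Tool frame: the origin (TCP) lies on the centre line of the jaws, within the pads' length; the fingertips stand ctrl.tip_extent ahead of it and the grasp point (between the pads) is the TCP (ctrl.tip_extent is the distance from the TCP to the fingertips, in m); x points along the fingers, z is the direction in which the jaws open and shut, and the axes are right-handed (so a half turn about x gives the same grasp; the last joint's range is limited). The gripper opens to 88 mm and grips with 3 to 60 N. Pads are 19 mm wide; open, the fingers measure 130 mm over their backs; the gripper's body (78 mm by 193 mm) begins 47 mm behind the grasp point.
Start: joints at [-0.887, 0.359, 0.012, 0, -1.224, -0.288], TCP at [0.26, -0.623, 0.246] pointing down, gripper open.
Joint ranges: [-3.07, 3.07], [-1.43, 2.12], [-1.02, 1.25], [-3.03, 1.67], [-3.05, -0], [-3.03, 3.03]. Speed limits (rad/s): [2.39, 2.39, 3.01, 3.14, 3.14, 3.14].

INTERFACE

Orientations are given as a rotation vector (axis times angle).
In Python, from plant import ctrl, viewer, job gives the robot as it stands.
- The arm moves only by the tool arm_command, never from a script. Its argument "moves" is a list of rows, each an object of numbers: "grip": the closure, from 0 (fully open) to 1 (shut); "x", "y", "z": the shift along the world's x, y, z in mm; "yaw": the turn about the world's z in degrees. A call has 1 to 12 rows; each row is the pose to reach, as a shift and turn from the pose commanded when the call began; what a row does not reach only later rows make up. A row lasts 1/12 s, in which the tool goes at most 41.7 mm and 7.16 degrees, less where a joint would pass 70% of its speed; a pose out of reach is approached as far as the arm can. A call with a gripper value outside its range is refused whole. The fingers move at their own pace and stop on an object; the grip force is fixed at half the most. Time passes only in rows, so rows that repeat a pose let the fingers close. It gives the time, the measured TCP pose, the force and the opening at its end, in the units of the state.
- ctrl.get_obs(): the state, without advancing time (a new reading comes with each control period).
- viewer.capture(name): name is "scene" or "top"; returns (picture, depth): 480x640x3 uint8, red, green, blue; 480x640 float32, m along the optical axis (not along the pixel's ray), 0 where there is no reading.
- viewer.get_calibration(name): a dict with "camera_matrix" (3x3 intrinsics, pixels), "extrinsics" (4x4, takes a point from camera to world coordinates). Camera axes: x right, y down, z forward; pixel columns grow to the right and rows downward; lengths in m; the calibration is good to about 2 mm. A picture is of the moment at which its call begins. get_calibration takes no time and is no camera call.
- job.job_done(): hands the job in, once; it reports no verdict.
The state is a dict: "time": time; "qpos": joint angles; "dq": joint speeds; "joint_torque": joint torques, N m; "tool_pos": TCP position; "eef_rot": TCP orientation; "force": force on the tool from outside, world axes, zero at the start; "moment": the same for the moment, N m; "opening": opening from 0.0 (shut) to 1.0 (fully open).
Only numpy, scipy, OpenCV 4.12 (cv2) and the standard library are available. Lean on these libraries where they do the work, as an engineer would, in place of code of your own. Each camera call takes 0.05 s, during which the arm holds its last target.

TASK

Fix the plywood punching jig on the slotted plate: take the winged quarter-turn stop from the wooden rack, find the slot by light touch, drop the stop's head into it on the free side of the jig, and slide the stop along the slot until it pushes the jig home flat against the fence. Then, keeping it up against the jig, press the stop down on its spring, turn it a quarter turn clockwise (seen from above) and let go, so that it stays locked crosswise under the slot's lips. Do not force anything, and leave the other things alone.

Things in the scene. Friction and masses are not known exactly. Their poses are not given: they have to be found in the camera images.
- stop_grip (a point): Quarter-turn stop (170 g), head down in one of the rack's holes: centre of its black wing grip, 40 mm long (x), 12 mm thick (y), 30 mm high. x: along the wing; z: up the stud. To lock: wing along the slot, drop in till the collar rests on the plate, press 3.5 to 5 mm further, turn clockwise seen from above (a neck ends it at about 99 degrees and bars the other way), let go: it rises by itself.
- stop_foot (a point): Centre of the underside of the stop's steel T-head, 50 mm below stop_grip. Head 24 mm long along the wing's x, 10.5 mm wide, 6 mm thick, lower edges bevelled. Same axes as stop_grip.
- collar_rim (a point): Centre of the underside of the stop's round aluminium collar, 32 mm across, 12 mm high: it bears on the plate and, at its rim, on the jig. 41 mm below stop_grip; a spring lets it be pushed up the stud by 6 mm at most, and takes about 4 N to start, 8.4 N at 3 mm, 12.6 N at 6 mm.
- slot_mid (a point): Point at the plate's top face (36 mm over the bench), midway along its T-slot, by the fixed board below. y: along the slot, away from the fence; x: across it; z: up. Slot 12 mm wide, lips 6 mm thick, channel below 28 mm wide and 12 mm deep. The aluminium plate is bolted on through long holes: the slot lies up to 10 mm off this point in x, either way, each time anew, but stays put in use.
- slot_end (a point): The slot's open end, 150 mm from slot_mid along y, by the board, as far off in x as slot_mid. Plate 120 mm wide, 300 mm long. Axes as slot_mid.
- fence_face (a point): The fence, a steel bar 120 mm long (x) and 20 mm high across the plate, 120 mm from slot_mid towards -y: this point lies on its face towards the jig, at the plate's top. Axes as slot_mid.
- jig_mid (a point): Centre of the loose waxed plywood jig, 112 (x) x 64 (y) x 10 mm, 160 to 260 g, two 3 mm high steel strips on top. It lies on the plate across the slot, its -y edge 8 to 22 mm short of the fence at the start; its +y edge, 32 mm from this point, faces the stop. Axes as slot_mid to within 3 degrees.
- rack: Fixed wooden rack, 200 (x) x 66 x 30 mm high, origin under its centre, 3 slotted holes 60 mm apart along its x, 18 mm deep. They hold, in any order, the stop and two pieces to leave alone: a stop with a round knob and a steel setting punch, their tops 52 and 61 mm over the rack.
There are look-alikes about, which are no part of the job. Leave any purple look-alike of the part that bears stop_grip alone. What is shaped like the part that bears jig_mid but purple is not meant.

How it is judged:
By the outcome, as a careful person would: the job done as asked, in the order asked, and still so for the second after the job is handed in, with the robot touching nothing.
It also fails if it takes over 72 s, if anything falls off the work surface, if the arm or the gripper's body presses on something with over 40 N, if the wrist force passes 120 N, or if a joint passes its speed limit or range.

## Working session

There is one attempt and no reset: what is moved stays moved. The work goes in short steps, Python scripts to look and compute and a tool call to move; the robot and the scene stay as the last step left them, time stands still between calls to the robot, and variables do not carry over. Pictures are saved under pics/ and viewed, and the job is handed in when it is done.

Besides the shell and the picture viewer there is one more tool, called as name([rows], argument=value, ...), one row to a line, values as JSON. arm_command: Moves the arm, as the interface text tells. Its arguments: {"type":"object","properties":{"moves":{"type":"array"}},"required":["moves"]}

```bash
ls; mkdir -p pics; python3 - <<'E'
from plant import ctrl, viewer, job
import cv2,numpy as np
o=ctrl.get_obs()
print(o, ctrl.tip_extent)
for n in("scene","top"):
    p,d=viewer.capture(n); cv2.imwrite(f"pics/{n}0.png",p[...,::-1]); np.save(f"pics/{n}0.npy",d)
    c=viewer.get_calibration(n); print(n,c)
E
```

```text
pics
{'time': 0.0, 'qpos': array([-8.86904511e-01,  3.59411362e-01,  1.10805407e-02, -3.38697719e-04,
       -1.22407420e+00, -2.88104800e-01]), 'dq': array([-0.00099622, -0.00062692,  0.00022174,  0.00039849,  0.00183297,
        0.00039739]), 'joint_torque': array([ 2.75791681e-03, -5.82715380e+01,  2.93055975e+01,  6.99669912e+00,
        7.02558857e-03, -1.46841026e-04]), 'tool_pos': array([ 0.26004977, -0.62242219,  0.24461832]), 'eef_rot': array([-1.49290813,  0.99448673,  1.49549908]), 'force': array([ 0.71918289,  0.00810515, -0.38890778]), 'moment': array([-0.06518072,  0.08717028,  0.01907511]), 'opening': 1.0028601001197768} 0.019
scene {'camera_matrix': array([[479.01233518,   0.        , 316.24347586],
       [  0.        , 479.01233518, 239.99752629],
       [  0.        ,   0.        ,   1.        ]]), 'extrinsics': array([[ 0.37324609,  0.49778061, -0.78288046,  1.1608704 ],
       [ 0.92772679, -0.19733749,  0.31682949, -0.19228511],
       [ 0.00321991, -0.84455454, -0.53545986,  0.53740405],
       [ 0.        ,  0.        ,  0.        ,  1.        ]])}
top {'camera_matrix': array([[505.40875991,   0.        , 312.89977552],
       [  0.        , 505.40875991, 242.83819124],
       [  0.        ,   0.        ,   1.        ]]), 'extrinsics': array([[ 0.02225196, -0.99324972,  0.11384133,  0.40294177],
       [-0.99974537, -0.02253403, -0.0011913 ,  0.07491474],
       [ 0.00374856, -0.11378583, -0.99349823,  1.09077604],
       [ 0.        ,  0.        ,  0.        ,  1.        ]])}
```

View pics/scene0.png

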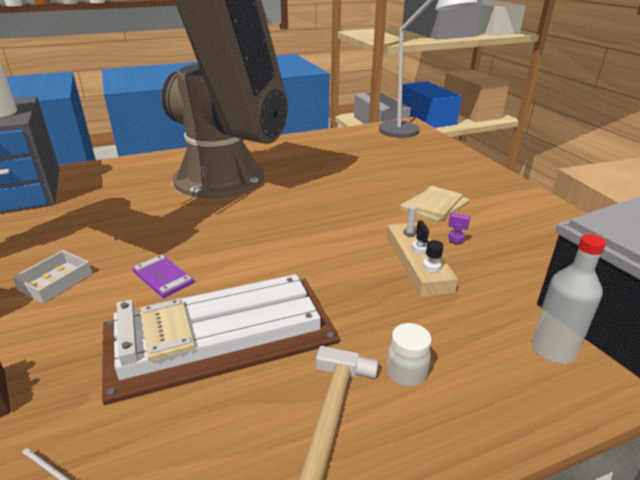

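View pics/top0.png

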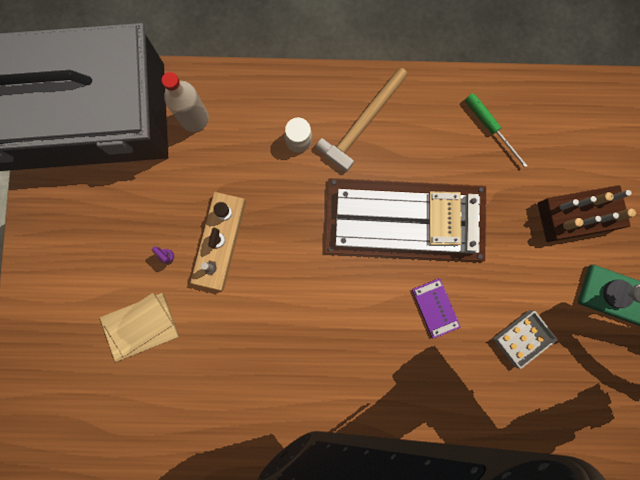

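```bash
cat > h.py <<'E'
import cv2,numpy as np
from plant import ctrl,viewer,job
def ray(n,u,v):
    c=viewer.get_calibration(n);K=c["camera_matrix"];T=c["extrinsics"]
    d=T[:3,:3]@np.linalg.inv(K)@np.array([u,v,1.]);return T[:3,3],d
def atz(n,u,v,z):
    o,d=ray(n,u,v);return o+d*(z-o[2])/d[2]
def dep(n,u,v,D):
    o,d=ray(n,u,v);return o+d*D[int(round(v)),int(round(u))]
def proj(n,p):
    c=viewer.get_calibration(n);K=c["camera_matrix"];T=np.linalg.inv(c["extrinsics"])
    q=K@(T[:3,:3]@np.array(p)+T[:3,3]);return q[:2]/q[2]
def tri(a,b):
    (o1,d1),(o2,d2)=ray("top",*a),ray("scene",*b)
    A=np.stack([d1,-d2],1);s=np.linalg.lstsq(A,o2-o1,rcond=None)[0]
    p,q=o1+d1*s[0],o2+d2*s[1];return (p+q)/2,np.linalg.norm(p-q)
def crop(src,x0,y0,w,h,k,out):
    im=cv2.imread(src)[y0:y0+h,x0:x0+w];im=cv2.resize(im,None,fx=k,fy=k,interpolation=cv2.INTER_CUBIC)
    cv2.imwrite(out,im)
E
python3 - <<'E'
from h import *
crop("pics/top0.png",140,180,130,120,5,"pics/c1.png")
crop("pics/top0.png",320,170,175,100,4.5,"pics/c2.png")
crop("pics/scene0.png",380,180,110,120,5,"pics/c3.png")
crop("pics/scene0.png",95,265,250,140,3.2,"pics/c4.png")
E
```

```text
(no output)
```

View pics/c1.png

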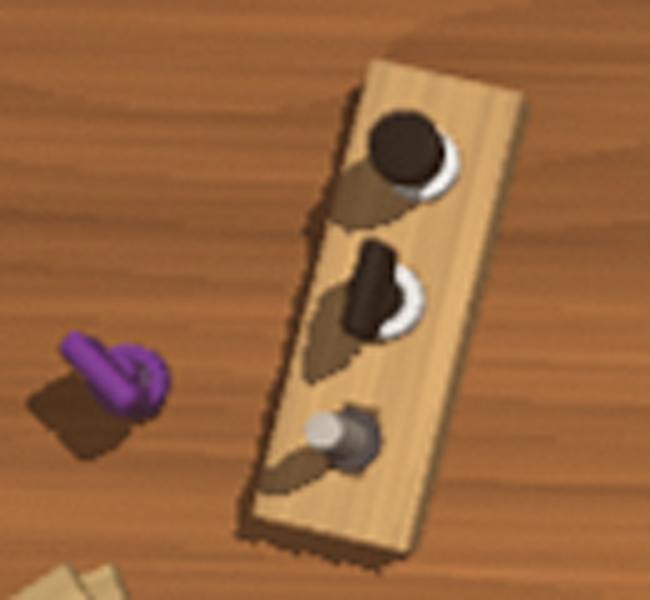

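View pics/c2.png

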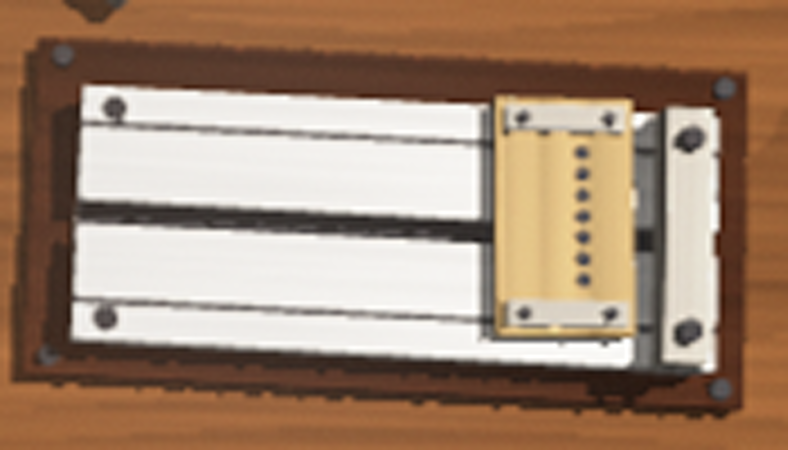

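View pics/c3.png

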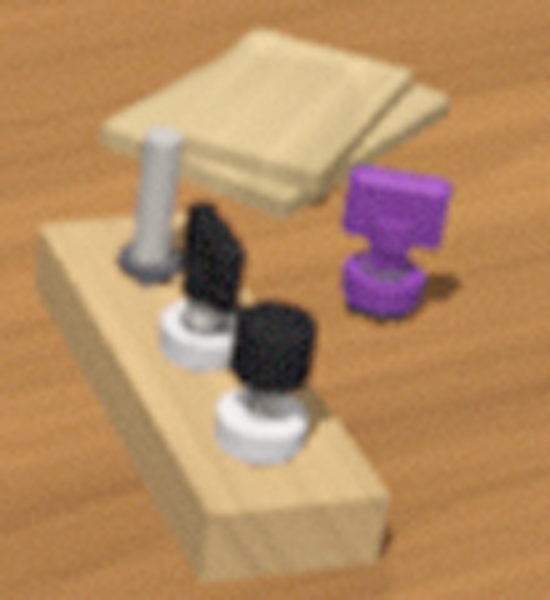

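View pics/c4.png

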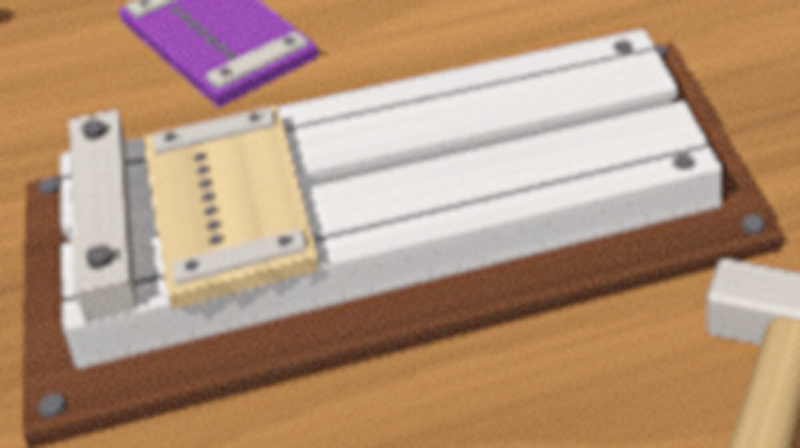

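```bash
python3 - <<'E'
from h import *
D=np.load("pics/top0.npy");im=cv2.imread("pics/top0.png")
def cloud(x0,x1,y0,y1):
    pts=[];px=[]
    for v in range(y0,y1):
        for u in range(x0,x1):
            if D[v,u]>0: pts.append(dep("top",u,v,D)); px.append((u,v))
    return np.array(pts),np.array(px)
P,px=cloud(195,240,185,300)
rk=(P[:,2]>.024)&(P[:,2]<.034); print("rack top",P[rk].mean(0),rk.sum())
r=cv2.minAreaRect(P[rk][:,:2].astype(np.float32)*1000);print(r)
w=(P[:,2]>.075)&(px[:,1]>225)&(px[:,1]<252)
print("wing",w.sum(),P[w].mean(0),P[w][:,2].min(),P[w][:,2].max(),cv2.minAreaRect(P[w][:,:2].astype(np.float32)*1000))
q=P[w][:,:2]-P[w][:,:2].mean(0);U=np.linalg.svd(q)[2];print(np.degrees(np.arctan2(U[0,1],U[0,0])))
c=(P[:,2]>.036)&(P[:,2]<.047)&(px[:,1]>225)&(px[:,1]<252);print("collar",c.sum(),P[c].mean(0),cv2.minEnclosingCircle(P[c][:,:2].astype(np.float32)*1000))
for n,uv in dict(rackUR=(140+522/5,180+93/5),rackUL=(140+375/5,180+62/5),rackLL=(140+255/5,180+518/5),rackLR=(140+410/5,180+553/5)).items(): print(n,atz("top",*uv,.03).round(4))
k=4.5
f=lambda x,y,z:atz("top",320+x/k,170+y/k,z).round(4)
print("slot left end",f(78,205,.036),f(78,219,.036)); print("slot at jig",f(490,222,.036),f(490,239,.036))
for n,a in dict(pUL=(83,86),pLL=(71,340)).items(): print(n,f(*a,.036))
print("fence top face corners",f(667,107,.056),f(663,362,.056),f(718,110,.056),f(714,370,.056))
print("jig top z46",[f(*a,.046) for a in((496,96),(633,98),(635,336),(496,334))])
print("board",[f(*a,.012) for a in((38,40),(747,72),(740,410),(12,380))])
PP,_=cloud(330,480,185,255)
print(np.histogram(PP[:,2],bins=np.arange(-.002,.07,.004)))
E
```

```text
Traceback (most recent call last):
  File "h.py", line 9, in dep
    o,d=ray(n,u,v);return o+d*D[int(round(v)),int(round(u))]
        ~~~^^^^^^^
  File "h.py", line 4, in ray
    c=viewer.get_calibration(n);K=c["camera_matrix"];T=c["extrinsics"]
ValueError: time passes only in moves, steps and waits
```

```bash
python3 - <<'E'
s=open('h.py').read()
s=s.replace("def ray(","_C={}\ndef cal(n):\n    if n not in _C:_C[n]=viewer.get_calibration(n)\n    return _C[n]\ndef ray(",1).replace("c=viewer.get_calibration(n)","c=cal(n)")
open('h.py','w').write(s)
E
cat > m1.py <<'E'
from h import *
D=np.load("pics/top0.npy");im=cv2.imread("pics/top0.png")
def cloud(x0,x1,y0,y1):
    pts=[];px=[]
    for v in range(y0,y1):
        for u in range(x0,x1):
            if D[v,u]>0: pts.append(dep("top",u,v,D)); px.append((u,v))
    return np.array(pts),np.array(px)
P,px=cloud(195,240,185,300)
rk=(P[:,2]>.024)&(P[:,2]<.034); print("rack top",P[rk].mean(0),rk.sum())
r=cv2.minAreaRect(P[rk][:,:2].astype(np.float32)*1000);print(r)
w=(P[:,2]>.075)&(px[:,1]>225)&(px[:,1]<252)
print("wing",w.sum(),P[w].mean(0),P[w][:,2].min(),P[w][:,2].max(),cv2.minAreaRect(P[w][:,:2].astype(np.float32)*1000))
q=P[w][:,:2]-P[w][:,:2].mean(0);U=np.linalg.svd(q)[2];print(np.degrees(np.arctan2(U[0,1],U[0,0])))
c=(P[:,2]>.036)&(P[:,2]<.047)&(px[:,1]>225)&(px[:,1]<252);print("collar",c.sum(),P[c].mean(0),cv2.minEnclosingCircle(P[c][:,:2].astype(np.float32)*1000))
for n,uv in dict(rackUR=(140+522/5,180+93/5),rackUL=(140+375/5,180+62/5),rackLL=(140+255/5,180+518/5),rackLR=(140+410/5,180+553/5)).items(): print(n,atz("top",*uv,.03).round(4))
k=4.5
f=lambda x,y,z:atz("top",320+x/k,170+y/k,z).round(4)
print("slot left end",f(78,205,.036),f(78,219,.036)); print("slot at jig",f(490,222,.036),f(490,239,.036))
for n,a in dict(pUL=(83,86),pLL=(71,340)).items(): print(n,f(*a,.036))
print("fence top face corners",f(667,107,.056),f(663,362,.056),f(718,110,.056),f(714,370,.056))
print("jig top z46",[f(*a,.046) for a in((496,96),(633,98),(635,336),(496,334))])
print("board",[f(*a,.012) for a in((38,40),(747,72),(740,410),(12,380))])
PP,_=cloud(330,480,185,255)
print(np.histogram(PP[:,2],bins=np.arange(-.002,.07,.004)))
E
python3 m1.py
```

```text
rack top [0.52175144 0.27586586 0.02934906] 2223
((526.8154296875, 276.66302490234375), (67.25440216064453, 200.20758056640625), 78.4437026977539)
wing 126 [0.52623164 0.27558314 0.08377868] 0.07513901432423964 0.08880837188081414 ((526.6080932617188, 276.14501953125), (13.418014526367188, 39.3875846862793), 79.16365051269531)
168.89435701268715
collar 61 [0.52359605 0.26770493 0.04132071] ((525.7811889648438, 272.12689208984375), 14.38303279876709)
rackUR [0.6161 0.2218 0.03  ]
rackUL [0.6281 0.2851 0.03  ]
rackLL [0.4329 0.3266 0.03  ]
rackLR [0.4198 0.2612 0.03  ]
slot left end [0.583  0.0233 0.036 ] [0.5764 0.0232 0.036 ]
slot at jig [ 0.5794 -0.1703  0.036 ] [ 0.5713 -0.1703  0.036 ]
pUL [0.64   0.0219 0.036 ]
pLL [0.5192 0.0255 0.036 ]
fence top face corners [ 0.6319 -0.248   0.056 ] [ 0.513  -0.2447  0.056 ] [ 0.631  -0.2717  0.056 ] [ 0.5098 -0.268   0.056 ]
jig top z46 [array([ 0.6375, -0.1711,  0.046 ]), array([ 0.638 , -0.2353,  0.046 ]), array([ 0.5258, -0.2349,  0.046 ]), array([ 0.5253, -0.1706,  0.046 ])]
board [array([0.6676, 0.0429, 0.012 ]), array([ 0.6598, -0.3008,  0.012 ]), array([ 0.4955, -0.2947,  0.012 ]), array([0.502 , 0.0521, 0.012 ])]
(array([  14,    6,  453, 1506,  537,  277,   50,   44, 1061, 3539,  663,
        725,  836,  234,  397,   98,   12]), array([-0.002,  0.002,  0.006,  0.01 ,  0.014,  0.018,  0.022,  0.026,
        0.03 ,  0.034,  0.038,  0.042,  0.046,  0.05 ,  0.054,  0.058,
        0.062,  0.066]))
```

```bash
python3 - <<'E'
from h import *
from scipy.spatial.transform import Rotation as R
o=ctrl.get_obs();M=R.from_rotvec(o['eef_rot']).as_matrix();print(M.round(3)); print("jaw yaw",np.degrees(np.arctan2(M[1,2],M[0,2])),np.degrees(o['qpos']),o['time'])
# wing ends triangulate
print(tri((215,239.5),(422,231)))
for p in((.526,.2755,.086),(.526,.2755,.071),(.526,.2755,.030)): print(proj("top",p),proj("scene",p))
E
```

```text
[[-0.001 -0.923 -0.385]
 [ 0.001 -0.385  0.923]
 [-1.     0.     0.002]]
jaw yaw 112.6700873948835 [-5.08162172e+01  2.05871909e+01  6.38148884e-01 -1.98762783e-02
 -7.01354139e+01 -1.65069231e+01] 0.1
(array([0.52362837, 0.27539132, 0.07198461]), np.float64(0.00659026839079838))
[212.23768416 236.63639338] [421.85983157 225.36033889]
[213.67080626 237.56640869] [420.88613501 232.27207987]
[217.38387879 239.97598308] [418.31173292 250.54635653]
```

arm_command([
  {"x":210,"y":430,"yaw":-34},
  {"x":210,"y":430,"yaw":-34},
  {"x":210,"y":430,"yaw":-34},
  {"x":210,"y":430,"yaw":-34},
  {"x":210,"y":430,"yaw":-34},
  {"x":210,"y":430,"yaw":-34},
  {"x":210,"y":430,"yaw":-34},
  {"x":210,"y":430,"yaw":-34},
  {"x":210,"y":430,"yaw":-34},
  {"x":210,"y":430,"yaw":-34},
  {"x":210,"y":430,"yaw":-34},
  {"x":210,"y":430,"yaw":-34},
])

```text
schema error: expected keys grip, x, y, z, yaw
```

arm_command([
  {"x":55,"y":468},
  {"x":55,"y":468},
  {"x":55,"y":468},
  {"x":55,"y":468},
  {"x":55,"y":468},
  {"x":55,"y":468},
  {"x":55,"y":468},
  {"x":55,"y":468},
  {"x":55,"y":468},
  {"x":55,"y":468,"z":-30},
  {"x":55,"y":468,"z":-70},
  {"x":55,"y":468,"z":-110},
])

```text
schema error: expected keys grip, x, y, z, yaw
```

```bash
cat >> h.py <<'E'
def st():
    from scipy.spatial.transform import Rotation as R
    o=ctrl.get_obs();M=R.from_rotvec(o['eef_rot']).as_matrix()
    print("t",round(o['time'],2),"pos",o['tool_pos'].round(4),"jaw",np.degrees(np.arctan2(M[1,2],M[0,2])).round(2),"tilt",M[:,0].round(3),"F",o['force'].round(2),"M",o['moment'].round(3),"op",round(o['opening'],3),"q",np.degrees(o['qpos']).round(1))
def snap(n,name):
    p,d=viewer.capture(n); cv2.imwrite(f"pics/{name}.png",p[...,::-1]); np.save(f"pics/{name}.npy",d)
E
python3 - <<'E'
from h import *
st();snap("top","t1");snap("scene","s1")
crop("pics/t1.png",130,170,150,120,5,"pics/t1c.png")
crop("pics/s1.png",370,100,130,190,4,"pics/s1c.png")
E
```

```text
t 0.1 pos [ 0.2601 -0.6224  0.2447] jaw 112.67 tilt [-0.001  0.001 -1.   ] F [ 0.34  0.11 -0.33] M [ 0.    -0.007 -0.013] op 1.0 q [-50.8  20.6   0.6  -0.  -70.1 -16.5]
```

arm_command([
  {"grip":0,"x":210,"y":430,"z":0,"yaw":-34},
  {"grip":0,"x":210,"y":430,"z":0,"yaw":-34},
  {"grip":0,"x":210,"y":430,"z":0,"yaw":-34},
  {"grip":0,"x":210,"y":430,"z":0,"yaw":-34},
  {"grip":0,"x":210,"y":430,"z":0,"yaw":-34},
  {"grip":0,"x":210,"y":430,"z":0,"yaw":-34},
  {"grip":0,"x":210,"y":430,"z":0,"yaw":-34},
  {"grip":0,"x":210,"y":430,"z":0,"yaw":-34},
  {"grip":0,"x":210,"y":430,"z":0,"yaw":-34},
  {"grip":0,"x":210,"y":430,"z":0,"yaw":-34},
  {"grip":0,"x":210,"y":430,"z":0,"yaw":-34},
  {"grip":0,"x":210,"y":430,"z":0,"yaw":-34},
])

```text
time: 1.2
tool_pos: [0.4711, -0.19, 0.2458]
eef_rot: [-1.063, 1.295, 1.063]
force: [0.0, -0.1, -0.5]
opening: 0.999
```

arm_command([
  {"grip":0,"x":55,"y":468,"z":0,"yaw":0},
  {"grip":0,"x":55,"y":468,"z":0,"yaw":0},
  {"grip":0,"x":55,"y":468,"z":0,"yaw":0},
  {"grip":0,"x":55,"y":468,"z":0,"yaw":0},
  {"grip":0,"x":55,"y":468,"z":0,"yaw":0},
  {"grip":0,"x":55,"y":468,"z":0,"yaw":0},
  {"grip":0,"x":55,"y":468,"z":0,"yaw":0},
  {"grip":0,"x":55,"y":468,"z":0,"yaw":0},
  {"grip":0,"x":55,"y":468,"z":0,"yaw":0},
  {"grip":0,"x":55,"y":468,"z":0,"yaw":0},
  {"grip":0,"x":55,"y":468,"z":0,"yaw":0},
  {"grip":0,"x":55,"y":468,"z":-30,"yaw":0},
])

```text
time: 2.2
tool_pos: [0.5283, 0.2819, 0.2203]
eef_rot: [-1.064, 1.284, 1.063]
force: [1.9, 1.1, 0.8]
opening: 0.995
```

arm_command([
  {"grip":0,"x":0,"y":0,"z":-40,"yaw":0},
  {"grip":0,"x":0,"y":0,"z":-78,"yaw":0},
  {"grip":0,"x":0,"y":0,"z":-78,"yaw":0},
  {"grip":0,"x":0,"y":0,"z":-78,"yaw":0},
])

```text
time: 2.53
tool_pos: [0.5244, 0.2743, 0.1364]
eef_rot: [-1.064, 1.301, 1.063]
force: [0.2, 0.5, 1.4]
opening: 0.996
```

```bash
python3 - <<'E'
from h import *
st();snap("scene","s2");snap("top","t2")
crop("pics/t2.png",130,170,150,120,5,"pics/t2c.png")
crop("pics/s2.png",370,100,130,150,4,"pics/s2c.png")
E
```

```text
t 2.53 pos [0.5244 0.2743 0.1364] jaw 78.7 tilt [-0.003 -0.004 -1.   ] F [0.21 0.47 1.4 ] M [ 0.041 -0.129  0.002] op 0.996 q [  46.5   18.2  -18.1    0.   -53.9 -147.8]
```

View pics/s2c.png

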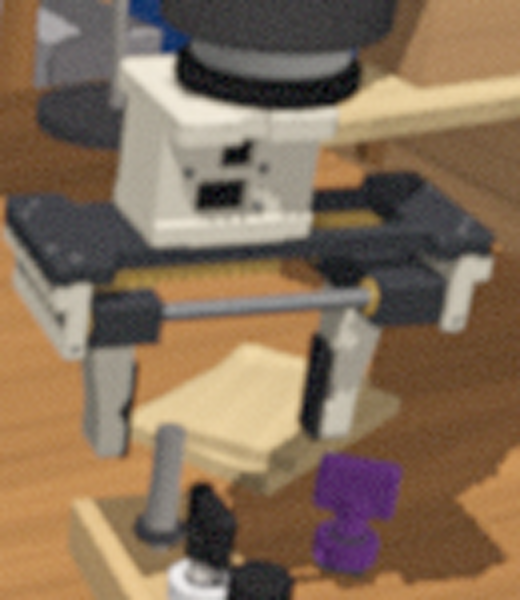

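View pics/t2c.png

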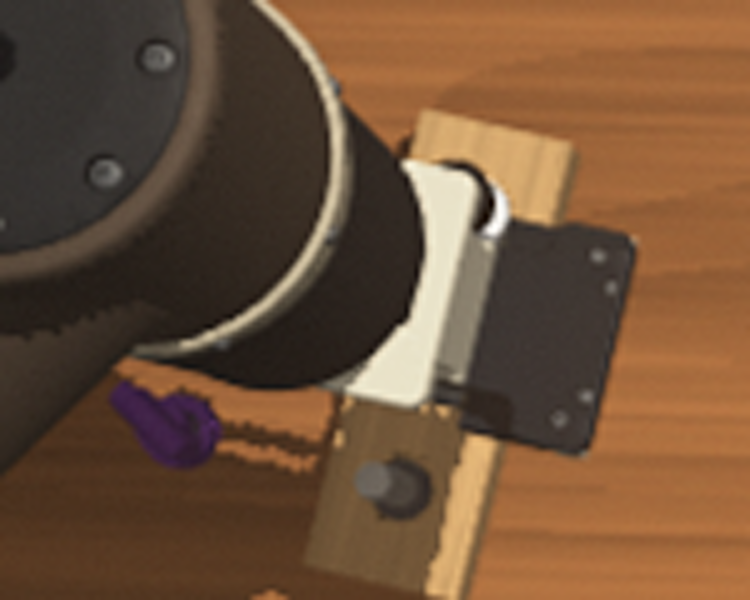

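arm_command([
  {"grip":0,"x":0,"y":1,"z":-30,"yaw":0},
  {"grip":0,"x":0,"y":1,"z":-50,"yaw":0},
  {"grip":0,"x":0,"y":1,"z":-62,"yaw":0},
  {"grip":0,"x":0,"y":1,"z":-62,"yaw":0},
  {"grip":0,"x":0,"y":1,"z":-62,"yaw":0},
])

```text
time: 3.05
tool_pos: [0.5264, 0.2768, 0.0778]
eef_rot: [-1.062, 1.293, 1.062]
force: [-0.4, 1.1, 0.2]
opening: 1.0
```

arm_command([
  {"grip":0.3,"x":0,"y":0,"z":0,"yaw":0},
  {"grip":0.6,"x":0,"y":0,"z":0,"yaw":0},
  {"grip":0.75,"x":0,"y":0,"z":0,"yaw":0},
  {"grip":0.82,"x":0,"y":0,"z":0,"yaw":0},
  {"grip":0.86,"x":0,"y":0,"z":0,"yaw":0},
  {"grip":0.9,"x":0,"y":0,"z":0,"yaw":0},
  {"grip":1,"x":0,"y":0,"z":0,"yaw":0},
  {"grip":1,"x":0,"y":0,"z":0,"yaw":0},
  {"grip":1,"x":0,"y":0,"z":0,"yaw":0},
  {"grip":1,"x":0,"y":0,"z":0,"yaw":0},
])

```text
time: 3.88
tool_pos: [0.5252, 0.2762, 0.0755]
eef_rot: [-1.062, 1.296, 1.062]
force: [-0.2, 0.5, 0.3]
opening: 0.303
```

```bash
python3 - <<'E'
from h import *
st();snap("scene","s3")
crop("pics/s3.png",370,140,130,150,4,"pics/s3c.png")
E
```

```text
t 3.88 pos [0.5252 0.2762 0.0755] jaw 78.68 tilt [-0. -0. -1.] F [-0.24  0.49  0.3 ] M [-0.052  0.024 -0.015] op 0.303 q [  46.6   22.2  -21.7   -0.   -46.1 -147.9]
```

View pics/s3c.png

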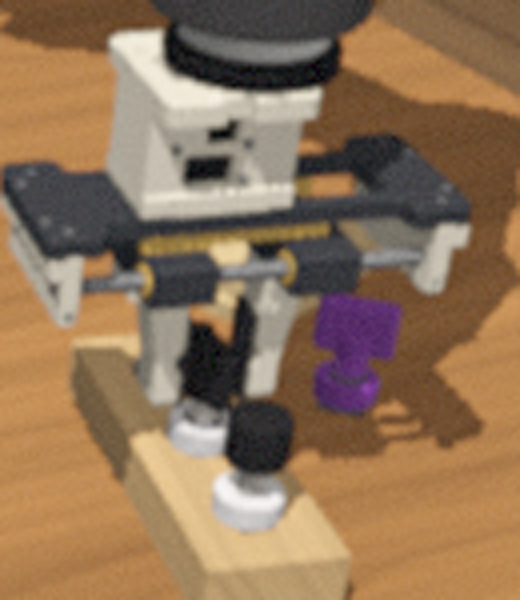

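Fingers still closing on the wing (opening 0.30). The wing sits between the pads.

arm_command([
  {"grip":1,"x":0,"y":0,"z":0,"yaw":0},
  {"grip":1,"x":0,"y":0,"z":0,"yaw":0},
  {"grip":1,"x":0,"y":0,"z":0,"yaw":0},
  {"grip":1,"x":0,"y":0,"z":0,"yaw":0},
  {"grip":1,"x":0,"y":0,"z":0,"yaw":0},
  {"grip":1,"x":0,"y":0,"z":0,"yaw":0},
])

```text
time: 4.43
tool_pos: [0.5251, 0.2761, 0.0754]
eef_rot: [-1.062, 1.297, 1.062]
force: [0.7, 0.2, -1.5]
opening: 0.135
```

```bash
python3 - <<'E'
from h import *
st();snap("scene","s4")
crop("pics/s4.png",370,140,130,150,4,"pics/s4c.png")
E
```

```text
t 4.43 pos [0.5251 0.2761 0.0754] jaw 78.67 tilt [-0. -0. -1.] F [ 0.69  0.24 -1.48] M [ 0.031 -0.036 -0.016] op 0.135 q [  46.6   22.2  -21.7   -0.   -46.1 -147.9]
```

View pics/s4c.png

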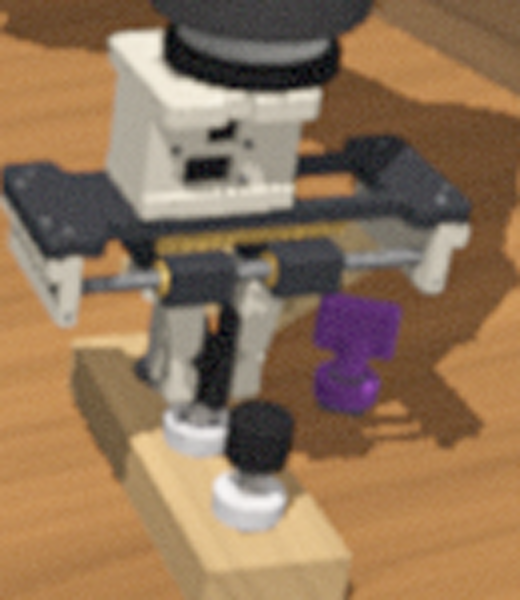

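arm_command([
  {"grip":1,"x":0,"y":0,"z":10,"yaw":0},
  {"grip":1,"x":0,"y":0,"z":30,"yaw":0},
  {"grip":1,"x":0,"y":0,"z":70,"yaw":0},
  {"grip":1,"x":0,"y":0,"z":100,"yaw":0},
  {"grip":1,"x":0,"y":0,"z":100,"yaw":0},
])

```text
time: 4.9
tool_pos: [0.5282, 0.2781, 0.1833]
eef_rot: [-1.062, 1.285, 1.061]
force: [1.5, 0.5, -0.8]
opening: 0.135
```

```bash
python3 - <<'E'
from h import *
st();snap("scene","s5")
crop("pics/s5.png",370,80,130,150,4,"pics/s5c.png")
E
```

```text
t 4.9 pos [0.5282 0.2781 0.1833] jaw 78.75 tilt [ 0.009  0.006 -1.   ] F [ 1.46  0.54 -0.8 ] M [ 0.19  -0.284  0.043] op 0.135 q [  46.6   15.6  -15.     0.2  -58.8 -147.9]
```

View pics/s5c.png

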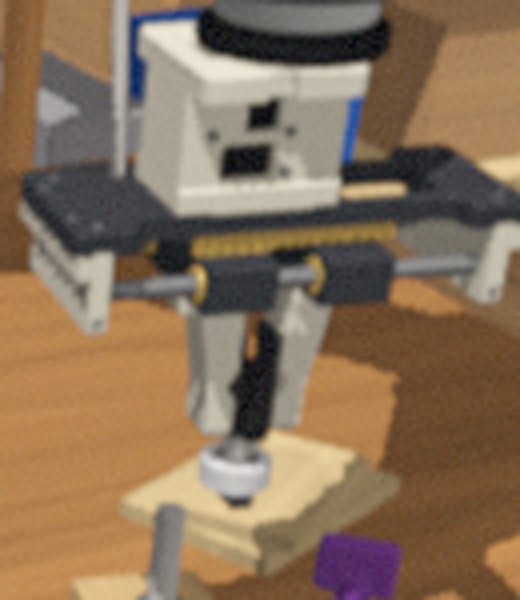

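arm_command([
  {"grip":1,"x":52,"y":-376,"z":0,"yaw":99.8},
  {"grip":1,"x":52,"y":-376,"z":0,"yaw":99.8},
  {"grip":1,"x":52,"y":-376,"z":0,"yaw":99.8},
  {"grip":1,"x":52,"y":-376,"z":0,"yaw":99.8},
  {"grip":1,"x":52,"y":-376,"z":0,"yaw":99.8},
  {"grip":1,"x":52,"y":-376,"z":0,"yaw":99.8},
  {"grip":1,"x":52,"y":-376,"z":0,"yaw":99.8},
  {"grip":1,"x":52,"y":-376,"z":0,"yaw":99.8},
  {"grip":1,"x":52,"y":-376,"z":0,"yaw":99.8},
  {"grip":1,"x":52,"y":-376,"z":0,"yaw":99.8},
  {"grip":1,"x":52,"y":-376,"z":0,"yaw":99.8},
  {"grip":1,"x":52,"y":-376,"z":0,"yaw":99.8},
])

```text
time: 5.95
tool_pos: [0.5763, -0.102, 0.1745]
eef_rot: [-2.035, 0.35, 2.04]
force: [0.5, 0.3, -3.1]
opening: 0.138
```

```bash
python3 - <<'E'
from h import *
st()
E
```

```text
t 5.95 pos [ 0.5763 -0.102   0.1745] jaw 160.55 tilt [-0.002 -0.    -1.   ] F [ 0.52  0.32 -3.11] M [0.106 0.037 0.016] op 0.138 q [  9.1  15.4 -16.5  -0.  -58.2 -28.5]
```

arm_command([
  {"grip":1,"x":0,"y":0,"z":-20,"yaw":7},
  {"grip":1,"x":0,"y":0,"z":-40,"yaw":14},
  {"grip":1,"x":0,"y":0,"z":-60,"yaw":14},
  {"grip":1,"x":0,"y":0,"z":-60,"yaw":14},
  {"grip":1,"x":0,"y":0,"z":-60,"yaw":14},
  {"grip":1,"x":0,"y":0,"z":-60,"yaw":14},
])

```text
time: 6.45
tool_pos: [0.5776, -0.0999, 0.1163]
eef_rot: [-2.172, 0.107, 2.171]
force: [0.8, -0.3, -1.5]
opening: 0.136
```

```bash
python3 - <<'E'
from h import *
st();snap("scene","s6");snap("top","t6")
crop("pics/s6.png",170,180,170,150,4.5,"pics/s6c.png")
crop("pics/t6.png",320,150,175,120,4.5,"pics/t6c.png")
E
```

```text
t 6.45 pos [ 0.5776 -0.0999  0.1163] jaw 174.38 tilt [ 0. -0. -1.] F [ 0.82 -0.26 -1.54] M [0.03  0.037 0.003] op 0.136 q [  9.3  18.8 -20.3   0.  -50.8 -14.9]
```

View pics/s6c.png

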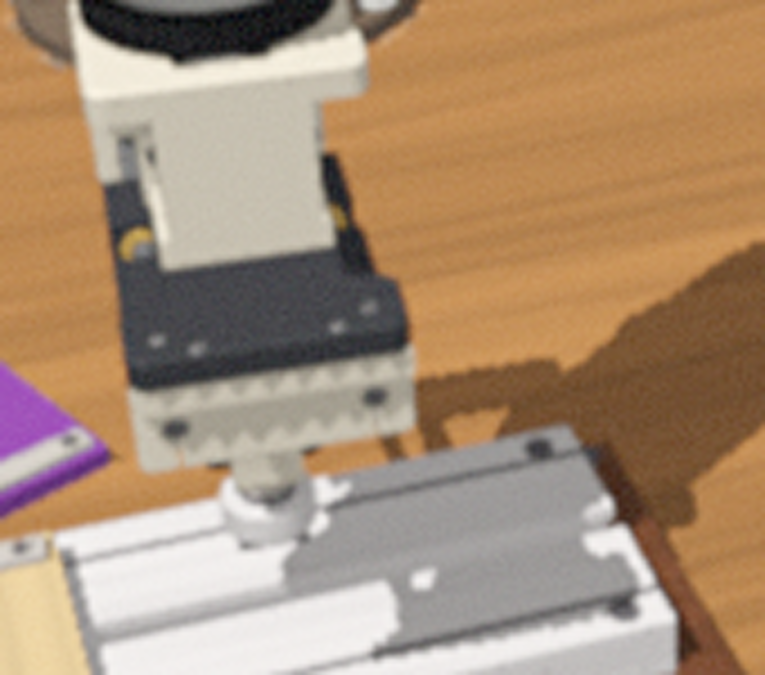

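View pics/t6c.png

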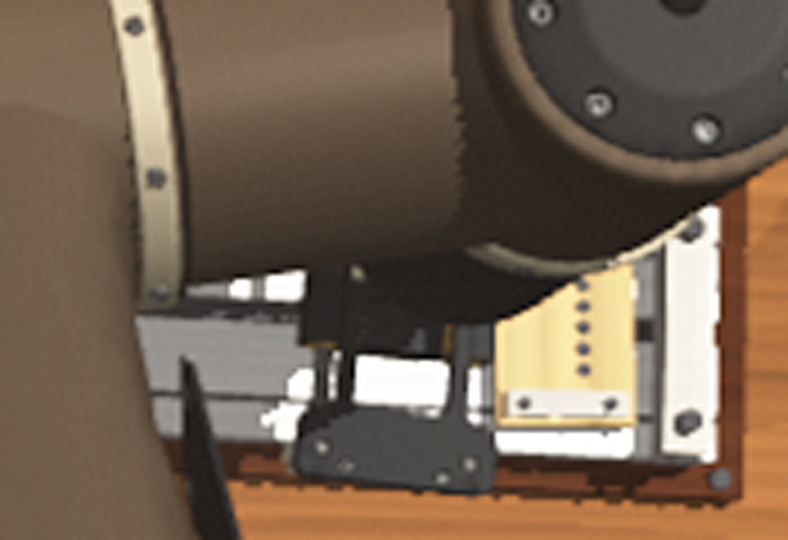

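```bash
python3 - <<'E'
from h import *
for z in(.0709,.0829): 
    p=proj("scene",(.5776,-.0999,z)); print(p,(p-[170,180])*4.5)
for y in (-.1,-.05): 
  p=proj("scene",(.577,y,.036)); print((p-[170,180])*4.5)
E
python3 - <<'E'
import sys; sys.path.insert(0,'.')
from h import *
crop("pics/s6.png",210,270,50,40,14,"pics/s6d.png")
E
```

```text
[229.32317105 295.61223891] [266.95426971 520.25507511]
[228.58270528 289.44542669] [263.62217375 492.50442012]
[275.63960238 597.28941904]
[413.24456464 562.96373692]
```

View pics/s6d.png

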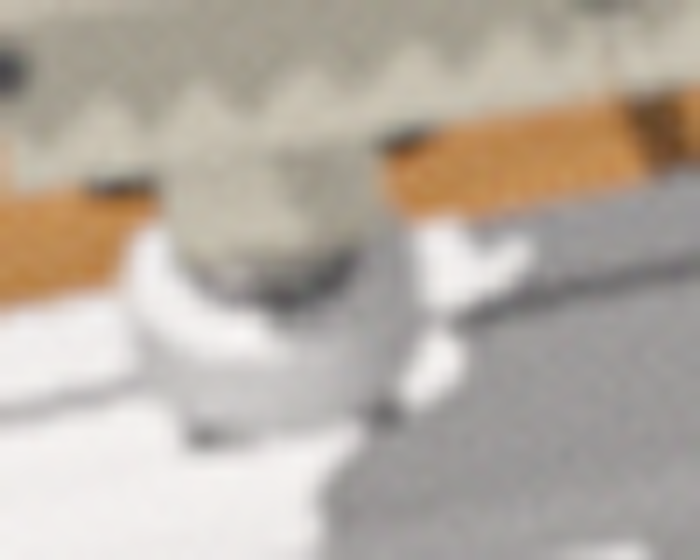

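```bash
python3 - <<'E'
from h import *
crop("pics/scene0.png",185,280,140,65,5.7,"pics/c5.png")
crop("pics/top0.png",330,205,110,25,7,"pics/c6.png")
E
```

```text
(no output)
```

View pics/c5.png

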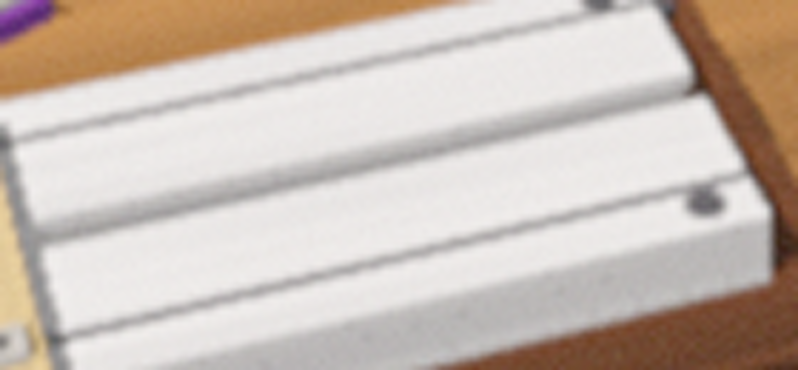

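View pics/c6.png

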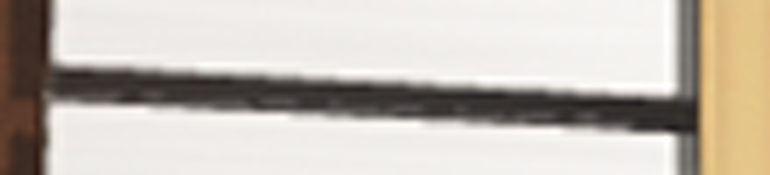

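```bash
python3 - <<'E'
from h import *
f=lambda x,y:atz("top",330+(x-3)/7,205+(y-3)/7,.036)
for a in((55,65),(55,101),(365,82),(365,116),(680,97),(680,132)): print("top",f(*a).round(4))
g=lambda x,y:atz("scene",185+(x-2.3)/5.7,280+(y-2.3)/5.7,.036)
for a in((690,80),(705,96),(350,150),(355,176),(40,222),(45,243)): print("scene",g(*a).round(4))
E
```

```text
top [0.5867 0.0232 0.036 ]
top [0.5757 0.023  0.036 ]
top [ 0.5836 -0.0706  0.036 ]
top [ 0.5732 -0.0706  0.036 ]
top [ 0.5812 -0.1658  0.036 ]
top [ 0.5705 -0.1657  0.036 ]
scene [0.5757 0.0259 0.036 ]
scene [0.5841 0.0273 0.036 ]
scene [ 0.5695 -0.0742  0.036 ]
scene [ 0.5809 -0.0757  0.036 ]
scene [ 0.5676 -0.1603  0.036 ]
scene [ 0.5766 -0.1604  0.036 ]
```

```bash
python3 - <<'E'
from h import *
t=np.linspace(0,6.28,200)
for z in(.0709,.0829):
  q=np.array([proj("scene",(.5776+.016*np.cos(a),-.0999+.016*np.sin(a),z)) for a in t]);print(q.min(0),q.max(0),q.mean(0))
E
```

```text
[218.75006859 289.13208248] [239.8376246  302.33549824] [229.31931624 295.70065574]
[217.91359447 283.02137952] [239.19146156 296.11261779] [228.57850183 289.53362463]
```

arm_command([
  {"grip":1,"x":0,"y":0,"z":-10,"yaw":4},
  {"grip":1,"x":0,"y":0,"z":-20,"yaw":4},
  {"grip":1,"x":0,"y":0,"z":-22,"yaw":4},
  {"grip":1,"x":0,"y":0,"z":-22,"yaw":4},
  {"grip":1,"x":0,"y":0,"z":-22,"yaw":4},
])

```text
time: 6.97
tool_pos: [0.5773, -0.0998, 0.0938]
eef_rot: [-2.207, 0.032, 2.207]
force: [0.0, 0.5, -1.4]
opening: 0.13
```

```bash
python3 - <<'E'
from h import *
st()
E
```

```text
t 6.97 pos [ 0.5773 -0.0998  0.0938] jaw 178.34 tilt [-0. -0. -1.] F [ 0.04  0.46 -1.41] M [0.087 0.09  0.036] op 0.13 q [  9.3  20.3 -21.7   0.  -48.  -11. ]
```

arm_command([
  {"grip":1,"x":0,"y":0,"z":-1,"yaw":0},
  {"grip":1,"x":0,"y":0,"z":-2,"yaw":0},
  {"grip":1,"x":0,"y":0,"z":-2,"yaw":0},
])

```text
time: 7.22
tool_pos: [0.5773, -0.0998, 0.0917]
eef_rot: [-2.207, 0.031, 2.207]
force: [-0.1, -0.1, -2.3]
opening: 0.135
```

arm_command([
  {"grip":1,"x":0,"y":0,"z":-1,"yaw":0},
  {"grip":1,"x":0,"y":0,"z":-1,"yaw":0},
  {"grip":1,"x":0,"y":0,"z":-1,"yaw":0},
])

```text
time: 7.47
tool_pos: [0.5772, -0.0998, 0.0906]
eef_rot: [-2.207, 0.031, 2.207]
force: [-0.8, 0.3, -0.3]
opening: 0.133
```

arm_command([
  {"grip":1,"x":0,"y":0,"z":-1,"yaw":0},
  {"grip":1,"x":0,"y":0,"z":-1,"yaw":0},
  {"grip":1,"x":0,"y":0,"z":-1,"yaw":0},
])

```text
time: 7.72
tool_pos: [0.5772, -0.0998, 0.0895]
eef_rot: [-2.207, 0.031, 2.208]
force: [-0.2, -0.4, -1.2]
opening: 0.134
```

arm_command([
  {"grip":1,"x":0,"y":0,"z":-1,"yaw":0},
  {"grip":1,"x":0,"y":0,"z":-1,"yaw":0},
  {"grip":1,"x":0,"y":0,"z":-1,"yaw":0},
])

```text
time: 7.97
tool_pos: [0.5772, -0.0998, 0.0885]
eef_rot: [-2.207, 0.031, 2.208]
force: [-0.3, -0.5, -1.4]
opening: 0.135
```

arm_command([
  {"grip":1,"x":0,"y":0,"z":-1,"yaw":0},
  {"grip":1,"x":0,"y":0,"z":-1,"yaw":0},
  {"grip":1,"x":0,"y":0,"z":-1,"yaw":0},
])

```text
time: 8.22
tool_pos: [0.5772, -0.0998, 0.0875]
eef_rot: [-2.207, 0.031, 2.208]
force: [-0.2, -0.4, -1.4]
opening: 0.135
```

arm_command([
  {"grip":1,"x":0,"y":0,"z":-1,"yaw":0},
  {"grip":1,"x":0,"y":0,"z":-2,"yaw":0},
  {"grip":1,"x":0,"y":0,"z":-2,"yaw":0},
])

```text
time: 8.47
tool_pos: [0.5771, -0.0998, 0.0853]
eef_rot: [-2.207, 0.031, 2.208]
force: [1.0, -0.3, -1.7]
opening: 0.135
```

arm_command([
  {"grip":1,"x":0,"y":0,"z":-1,"yaw":0},
  {"grip":1,"x":0,"y":0,"z":-2,"yaw":0},
  {"grip":1,"x":0,"y":0,"z":-2,"yaw":0},
])

```text
time: 8.72
tool_pos: [0.5771, -0.0998, 0.0833]
eef_rot: [-2.207, 0.031, 2.208]
force: [-0.3, 0.1, -1.3]
opening: 0.135
```

arm_command([
  {"grip":1,"x":0,"y":0,"z":-1,"yaw":0},
  {"grip":1,"x":0,"y":0,"z":-1,"yaw":0},
  {"grip":1,"x":0,"y":0,"z":-1,"yaw":0},
])

```text
time: 8.97
tool_pos: [0.5772, -0.0998, 0.0825]
eef_rot: [-2.207, 0.031, 2.208]
force: [-0.4, 0.8, -2.1]
opening: 0.134
```

arm_command([
  {"grip":1,"x":0,"y":0,"z":-1,"yaw":0},
  {"grip":1,"x":0,"y":0,"z":-1,"yaw":0},
  {"grip":1,"x":0,"y":0,"z":-1,"yaw":0},
])

```text
time: 9.22
tool_pos: [0.5772, -0.0998, 0.0815]
eef_rot: [-2.207, 0.031, 2.208]
force: [-0.3, 0.1, -1.8]
opening: 0.134
```

arm_command([
  {"grip":1,"x":0,"y":0,"z":-1,"yaw":0},
  {"grip":1,"x":0,"y":0,"z":-1,"yaw":0},
  {"grip":1,"x":0,"y":0,"z":-1,"yaw":0},
])

```text
time: 9.47
tool_pos: [0.5773, -0.0998, 0.081]
eef_rot: [-2.208, 0.031, 2.207]
force: [-1.9, 0.7, 4.3]
opening: 0.133
```

```bash
python3 - <<'E'
from h import *
st();snap("scene","s7")
crop("pics/s7.png",170,220,170,120,4.5,"pics/s7c.png")
E
```

```text
t 9.47 pos [ 0.5773 -0.0998  0.081 ] jaw 178.41 tilt [ 0. -0. -1.] F [-1.94  0.66  4.3 ] M [0.224 0.777 0.018] op 0.133 q [  9.3  21.2 -22.4   0.  -46.4 -10.9]
```

View pics/s7c.png

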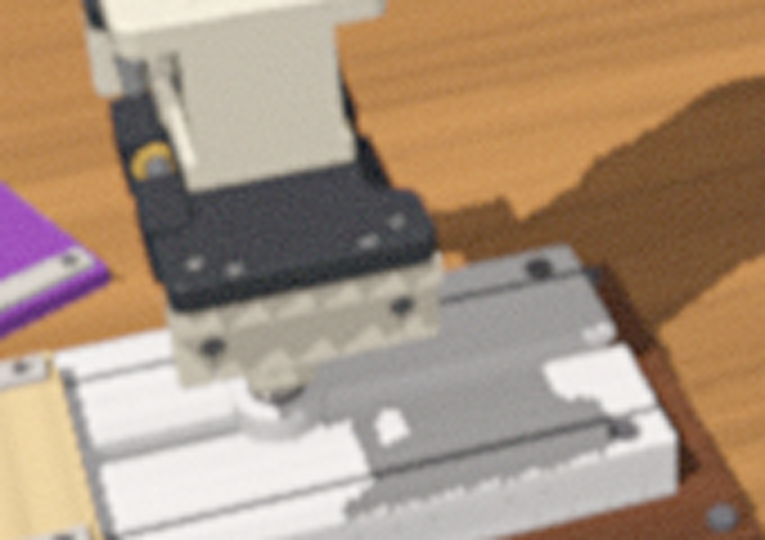

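arm_command([
  {"grip":1,"x":0,"y":0,"z":1,"yaw":0},
  {"grip":1,"x":0.5,"y":0,"z":1,"yaw":0},
  {"grip":1,"x":0.8,"y":0,"z":1,"yaw":0},
  {"grip":1,"x":0.8,"y":0,"z":1,"yaw":0},
])

```text
time: 9.85
tool_pos: [0.5779, -0.0998, 0.0814]
eef_rot: [-2.207, 0.031, 2.208]
force: [-0.8, 0.5, -0.5]
opening: 0.133
```

arm_command([
  {"grip":1,"x":-0.8,"y":0,"z":0,"yaw":0},
  {"grip":1,"x":-1.6,"y":0,"z":0,"yaw":0},
  {"grip":1,"x":-1.6,"y":0,"z":0,"yaw":0},
  {"grip":1,"x":-1.6,"y":0,"z":0,"yaw":0},
])

```text
time: 10.18
tool_pos: [0.5764, -0.0998, 0.0815]
eef_rot: [-2.207, 0.031, 2.207]
force: [0.3, -0.4, -1.3]
opening: 0.134
```

arm_command([
  {"grip":1,"x":0.7,"y":-4,"z":0,"yaw":0},
  {"grip":1,"x":0.6,"y":-9,"z":0,"yaw":0},
  {"grip":1,"x":0.4,"y":-14,"z":0,"yaw":0},
  {"grip":1,"x":0.3,"y":-19,"z":0,"yaw":0},
  {"grip":1,"x":0.15,"y":-24,"z":0,"yaw":0},
  {"grip":1,"x":0,"y":-29,"z":0,"yaw":0},
  {"grip":1,"x":-0.15,"y":-34,"z":0,"yaw":0},
  {"grip":1,"x":-0.25,"y":-38,"z":0,"yaw":0},
  {"grip":1,"x":-0.35,"y":-42,"z":0,"yaw":0},
  {"grip":1,"x":-0.45,"y":-46,"z":0,"yaw":0},
  {"grip":1,"x":-0.45,"y":-46,"z":0,"yaw":0},
  {"grip":1,"x":-0.45,"y":-46,"z":0,"yaw":0},
])

```text
time: 11.18
tool_pos: [0.576, -0.146, 0.0815]
eef_rot: [-2.207, 0.031, 2.207]
force: [-0.1, 0.9, -0.2]
opening: 0.135
```

```bash
python3 - <<'E'
from h import *
st();snap("scene","s8")
crop("pics/s8.png",95,220,190,150,4.2,"pics/s8c.png")
E
```

```text
t 11.18 pos [ 0.576  -0.146   0.0815] jaw 178.38 tilt [ 0. -0. -1.] F [-0.13  0.94 -0.22] M [-0.004  0.097  0.038] op 0.135 q [  4.6  21.8 -21.2   0.  -46.9  -6.2]
```

View pics/s8c.png

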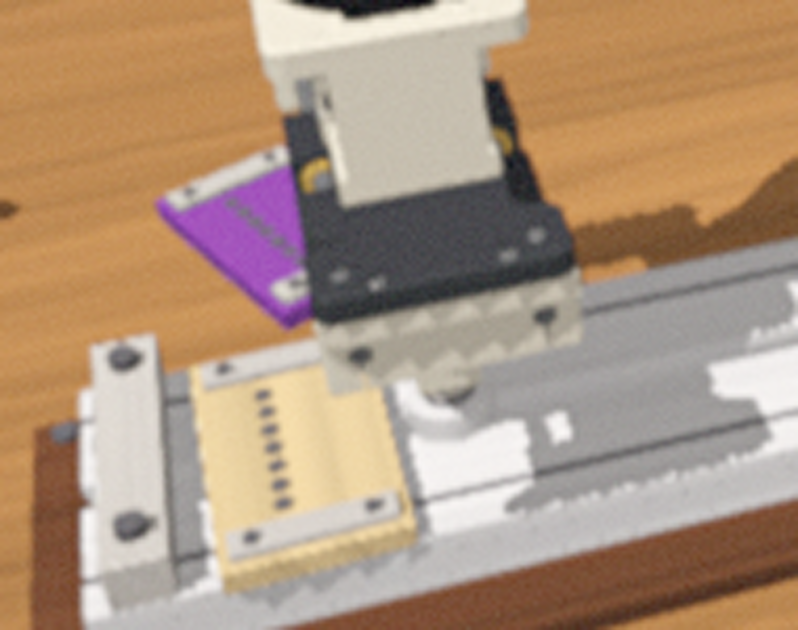

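arm_command([
  {"grip":1,"x":-0.05,"y":-2,"z":0,"yaw":0},
  {"grip":1,"x":-0.1,"y":-4,"z":0,"yaw":0},
  {"grip":1,"x":-0.15,"y":-6,"z":0,"yaw":0},
  {"grip":1,"x":-0.2,"y":-8,"z":0,"yaw":0},
  {"grip":1,"x":-0.25,"y":-10,"z":0,"yaw":0},
  {"grip":1,"x":-0.3,"y":-12,"z":0,"yaw":0},
  {"grip":1,"x":-0.3,"y":-12,"z":0,"yaw":0},
])

```text
time: 11.82
tool_pos: [0.5756, -0.1582, 0.0815]
eef_rot: [-2.207, 0.031, 2.207]
force: [-0.3, 0.2, -1.0]
opening: 0.132
```

arm_command([
  {"grip":1,"x":-0.05,"y":-1.5,"z":0,"yaw":0},
  {"grip":1,"x":-0.1,"y":-3,"z":0,"yaw":0},
  {"grip":1,"x":-0.1,"y":-4,"z":0,"yaw":0},
  {"grip":1,"x":-0.1,"y":-4,"z":0,"yaw":0},
])

```text
time: 12.15
tool_pos: [0.5755, -0.162, 0.0816]
eef_rot: [-2.207, 0.031, 2.207]
force: [0.9, 0.1, -2.0]
opening: 0.136
```

```bash
python3 - <<'E'
from h import *
st();snap("scene","s9")
crop("pics/s9.png",95,220,190,150,4.2,"pics/s9c.png")
E
```

```text
t 12.15 pos [ 0.5755 -0.162   0.0816] jaw 178.4 tilt [-0. -0. -1.] F [ 0.93  0.09 -2.02] M [ 0.067  0.088 -0.01 ] op 0.136 q [  3.   22.1 -20.8   0.  -47.1  -4.6]
```

View pics/s9c.png

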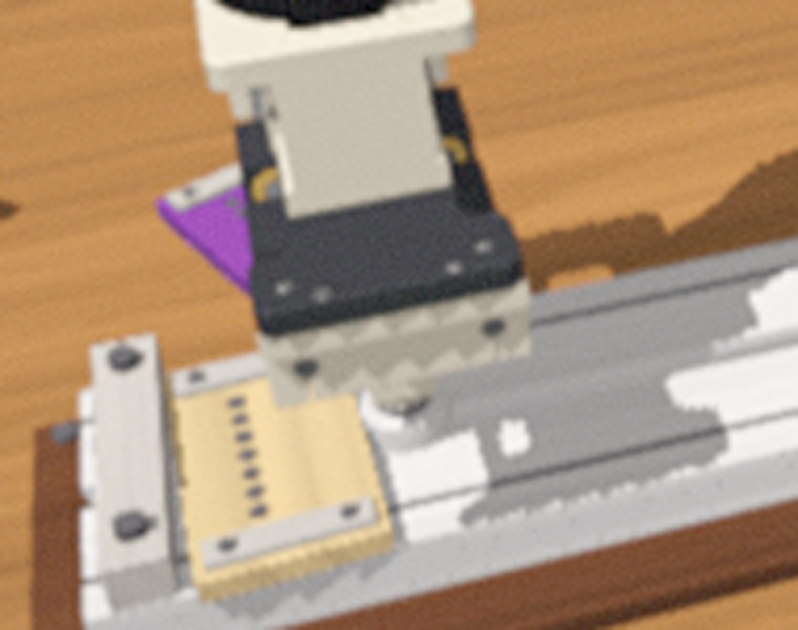

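arm_command([
  {"grip":1,"x":-0.05,"y":-1,"z":0,"yaw":0},
  {"grip":1,"x":-0.05,"y":-2,"z":0,"yaw":0},
  {"grip":1,"x":-0.05,"y":-2,"z":0,"yaw":0},
])

```text
time: 12.45
tool_pos: [0.5759, -0.1638, 0.0817]
eef_rot: [-2.208, 0.03, 2.207]
force: [0.8, 1.8, -1.9]
opening: 0.137
```

arm_command([
  {"grip":1,"x":0,"y":-1,"z":0,"yaw":0},
  {"grip":1,"x":-0.05,"y":-1.5,"z":0,"yaw":0},
  {"grip":1,"x":-0.05,"y":-1.5,"z":0,"yaw":0},
])

```text
time: 12.7
tool_pos: [0.5759, -0.1648, 0.0817]
eef_rot: [-2.208, 0.03, 2.206]
force: [2.3, 5.2, -1.2]
opening: 0.134
```

arm_command([
  {"grip":1,"x":0,"y":-1,"z":0,"yaw":0},
  {"grip":1,"x":0,"y":-1,"z":0,"yaw":0},
  {"grip":1,"x":0,"y":-1,"z":0,"yaw":0},
])

```text
time: 12.95
tool_pos: [0.5759, -0.165, 0.0816]
eef_rot: [-2.208, 0.029, 2.206]
force: [0.3, 9.7, -0.6]
opening: 0.13
```

```bash
python3 - <<'E'
from h import *
st();snap("scene","s10");snap("top","t10")
crop("pics/s10.png",95,280,110,90,7,"pics/s10c.png")
crop("pics/t10.png",390,180,110,80,7,"pics/t10c.png")
E
```

```text
t 12.95 pos [ 0.5759 -0.165   0.0816] jaw 178.4 tilt [ 0.001  0.002 -1.   ] F [ 0.33  9.75 -0.58] M [ 3.802 -0.274  0.029] op 0.13 q [  2.6  22.2 -20.6  -0.1 -47.2  -4.1]
```

View pics/s10c.png

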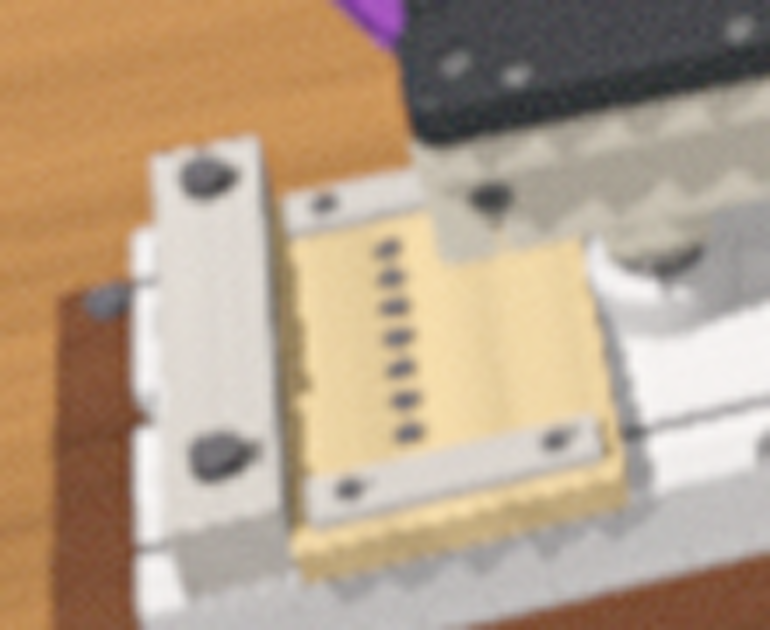

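View pics/t10c.png

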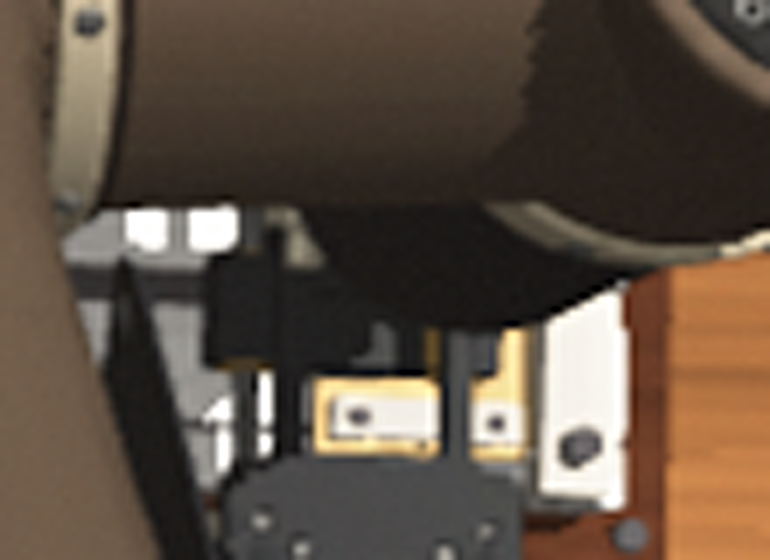

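```bash
python3 - <<'E'
from h import *
g=lambda x,y,z:atz("scene",95+(x-3)/7,280+(y-3)/7,z)
R=np.array([[np.cos(.026),-np.sin(.026)],[np.sin(.026),np.cos(.026)]])  # to slot frame (yaw -1.5)
for n,a,z in(("jigA",(284,200),.049),("jigtopB",(296,525),.046),("jigstripB",(306,525),.049),("fA",(260,140),.056),("fB",(289,520),.056),("jig+A",(585,240),.046),("jig+B",(625,465),.046)):
    p=g(*a,z);print(n,p.round(4),(R@p[:2]).round(4))
E
```

```text
jigA [ 0.5265 -0.2384  0.049 ] [ 0.5325 -0.2246]
jigtopB [ 0.6263 -0.244   0.046 ] [ 0.6324 -0.2277]
jigstripB [ 0.6303 -0.2419  0.049 ] [ 0.6363 -0.2254]
fA [ 0.5122 -0.2411  0.056 ] [ 0.5183 -0.2277]
fB [ 0.6353 -0.2441  0.056 ] [ 0.6414 -0.2275]
jig+A [ 0.561  -0.1783  0.046 ] [ 0.5655 -0.1637]
jig+B [ 0.6337 -0.1809  0.046 ] [ 0.6382 -0.1644]
```

arm_command([
  {"grip":1,"x":0,"y":0.4,"z":-1,"yaw":0},
  {"grip":1,"x":0,"y":0.4,"z":-2,"yaw":0},
  {"grip":1,"x":0,"y":0.4,"z":-3,"yaw":0},
  {"grip":1,"x":0,"y":0.4,"z":-3.5,"yaw":0},
  {"grip":1,"x":0,"y":0.4,"z":-3.5,"yaw":0},
  {"grip":1,"x":0,"y":0.4,"z":-3.5,"yaw":0},
])

```text
time: 13.55
tool_pos: [0.5759, -0.1649, 0.0789]
eef_rot: [-2.209, 0.029, 2.206]
force: [-0.8, 8.6, 6.8]
opening: 0.132
```

```bash
python3 - <<'E'
from h import *
st()
E
```

```text
t 13.55 pos [ 0.5759 -0.1649  0.0789] jaw 178.43 tilt [ 0.001  0.001 -1.   ] F [-0.77  8.57  6.84] M [3.537 0.579 0.063] op 0.132 q [  2.7  22.4 -20.8  -0.1 -46.8  -4.2]
```

arm_command([
  {"grip":1,"x":0,"y":0,"z":-1,"yaw":0},
  {"grip":1,"x":0,"y":0,"z":-1.7,"yaw":0},
  {"grip":1,"x":0,"y":0,"z":-1.7,"yaw":0},
  {"grip":1,"x":0,"y":0,"z":-1.7,"yaw":0},
])

```text
time: 13.88
tool_pos: [0.576, -0.165, 0.0775]
eef_rot: [-2.209, 0.029, 2.206]
force: [-1.6, 9.9, 8.3]
opening: 0.134
```

```bash
python3 - <<'E'
from h import *
st()
E
```

```text
t 13.88 pos [ 0.576  -0.165   0.0775] jaw 178.43 tilt [ 0.001  0.001 -1.   ] F [-1.56  9.92  8.25] M [ 3.646  0.82  -0.026] op 0.134 q [  2.7  22.5 -20.8  -0.1 -46.6  -4.2]
```

arm_command([
  {"grip":1,"x":0,"y":0,"z":-0.5,"yaw":0},
  {"grip":1,"x":0,"y":0,"z":-0.5,"yaw":-4},
  {"grip":1,"x":0,"y":0,"z":-0.5,"yaw":-8},
  {"grip":1,"x":0,"y":0,"z":-0.5,"yaw":-12},
  {"grip":1,"x":0,"y":0,"z":-0.5,"yaw":-16},
  {"grip":1,"x":0,"y":0,"z":-0.5,"yaw":-20},
  {"grip":1,"x":0,"y":0,"z":-0.5,"yaw":-20},
])

```text
time: 14.47
tool_pos: [0.5761, -0.1649, 0.0771]
eef_rot: [-2.014, 0.387, 2.011]
force: [-2.5, 9.8, 9.4]
opening: 0.13
```

```bash
python3 - <<'E'
from h import *
st()
E
```

```text
t 14.47 pos [ 0.5761 -0.1649  0.0771] jaw 158.19 tilt [ 0.002  0.001 -1.   ] F [-2.46  9.81  9.36] M [3.846 0.865 0.024] op 0.13 q [  2.7  22.5 -20.9  -0.1 -46.5 -24.4]
```

arm_command([
  {"grip":1,"x":0,"y":0,"z":0,"yaw":-6},
  {"grip":1,"x":0,"y":0,"z":0,"yaw":-12},
  {"grip":1,"x":0,"y":0,"z":0,"yaw":-18},
  {"grip":1,"x":0,"y":0,"z":0,"yaw":-24},
  {"grip":1,"x":0,"y":0,"z":0,"yaw":-30},
  {"grip":1,"x":0,"y":0,"z":0,"yaw":-36},
  {"grip":1,"x":0,"y":0,"z":0,"yaw":-40},
  {"grip":1,"x":0,"y":0,"z":0,"yaw":-40},
])

```text
time: 15.13
tool_pos: [0.576, -0.1647, 0.0771]
eef_rot: [-1.562, 0.933, 1.56]
force: [-2.6, 11.0, 8.1]
opening: 0.135
```

arm_command([
  {"grip":1,"x":0,"y":0,"z":0,"yaw":-6},
  {"grip":1,"x":0,"y":0,"z":0,"yaw":-12},
  {"grip":1,"x":0,"y":0,"z":0,"yaw":-18},
  {"grip":1,"x":0,"y":0,"z":0,"yaw":-24},
  {"grip":1,"x":0,"y":0,"z":0,"yaw":-30},
  {"grip":1,"x":0,"y":0,"z":0,"yaw":-30},
  {"grip":1,"x":0,"y":0,"z":0,"yaw":-30},
])

```text
time: 15.72
tool_pos: [0.5758, -0.1646, 0.077]
eef_rot: [-1.188, 1.221, 1.188]
force: [-2.6, 12.4, 8.9]
opening: 0.133
```

```bash
python3 - <<'E'
from h import *
st();snap("scene","s11")
crop("pics/s11.png",95,220,190,150,4.2,"pics/s11c.png")
E
```

```text
t 15.72 pos [ 0.5758 -0.1646  0.077 ] jaw 88.39 tilt [ 0.001  0.001 -1.   ] F [-2.61 12.38  8.93] M [ 4.385  1.03  -0.069] op 0.133 q [  2.7  22.5 -20.9  -0.1 -46.6 -94.2]
```

View pics/s11c.png

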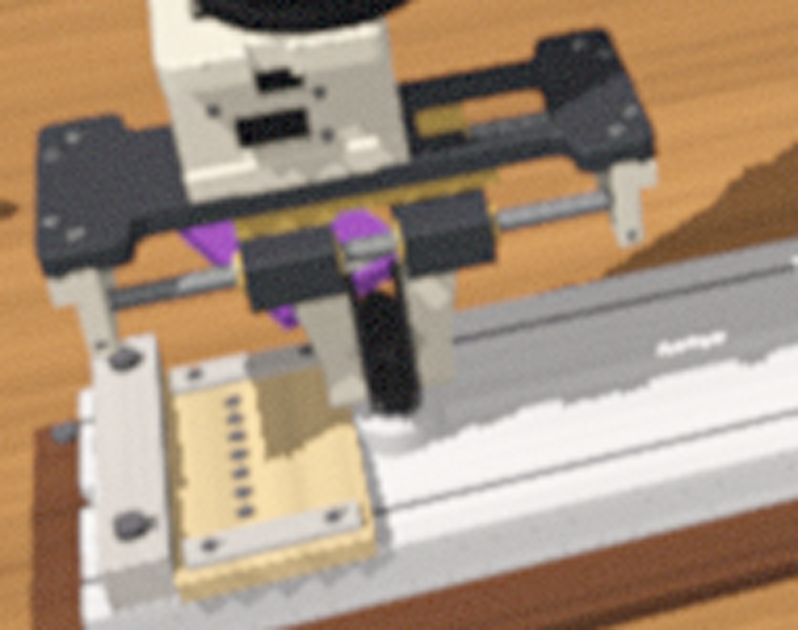

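arm_command([
  {"grip":1,"x":0,"y":0.3,"z":0.5,"yaw":0},
  {"grip":1,"x":0,"y":0.6,"z":1,"yaw":0},
  {"grip":1,"x":0,"y":0.6,"z":1,"yaw":0},
  {"grip":1,"x":0,"y":0.6,"z":1,"yaw":0},
])

```text
time: 16.1
tool_pos: [0.5758, -0.1645, 0.0779]
eef_rot: [-1.189, 1.221, 1.188]
force: [-1.3, 8.4, 7.4]
opening: 0.138
```

```bash
python3 - <<'E'
from h import *
st()
E
```

```text
t 16.1 pos [ 0.5758 -0.1645  0.0779] jaw 88.42 tilt [ 0.001  0.001 -1.   ] F [-1.35  8.45  7.41] M [ 3.157  0.726 -0.086] op 0.138 q [  2.7  22.4 -20.8  -0.  -46.7 -94.3]
```

arm_command([
  {"grip":1,"x":0,"y":0.5,"z":0.3,"yaw":0},
  {"grip":1,"x":0,"y":0.5,"z":0.3,"yaw":0},
  {"grip":0.8,"x":0,"y":0.5,"z":0.3,"yaw":0},
  {"grip":0.75,"x":0,"y":0.5,"z":0.3,"yaw":0},
  {"grip":0.7,"x":0,"y":0.5,"z":0.3,"yaw":0},
  {"grip":0.65,"x":0,"y":0.5,"z":0.3,"yaw":0},
  {"grip":0.6,"x":0,"y":0.5,"z":0.3,"yaw":0},
  {"grip":0.6,"x":0,"y":0.5,"z":0.3,"yaw":0},
  {"grip":0.6,"x":0,"y":0.5,"z":0.3,"yaw":0},
])

```text
time: 16.85
tool_pos: [0.5754, -0.1649, 0.077]
eef_rot: [-1.189, 1.223, 1.189]
force: [-0.3, 0.4, -0.1]
opening: 0.402
```

```bash
python3 - <<'E'
from h import *
st();snap("scene","s12")
crop("pics/s12.png",95,220,190,150,4.2,"pics/s12c.png")
E
```

```text
t 16.85 pos [ 0.5754 -0.1649  0.077 ] jaw 88.4 tilt [-0. -0. -1.] F [-0.31  0.37 -0.15] M [-0.033 -0.008  0.001] op 0.402 q [  2.7  22.5 -20.9   0.  -46.6 -94.3]
```

View pics/s12c.png

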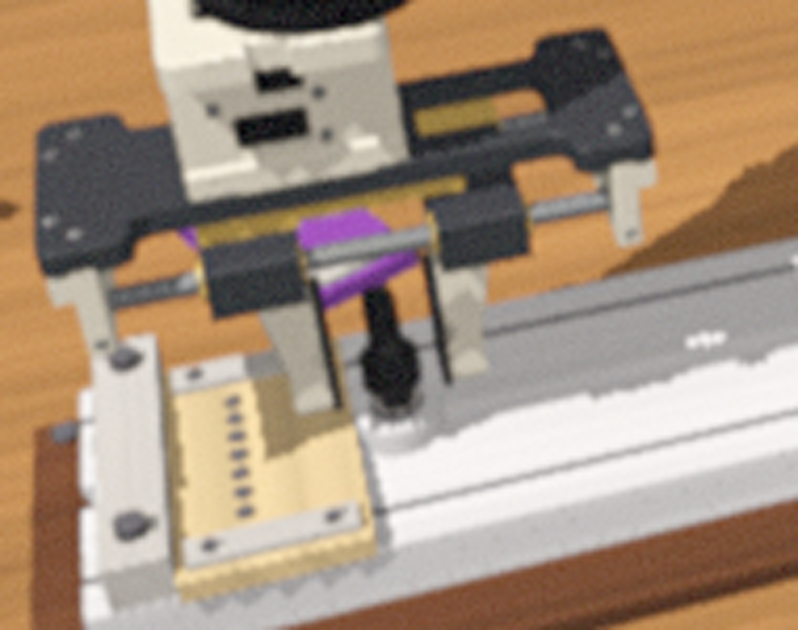

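arm_command([
  {"grip":0.6,"x":0,"y":0,"z":5,"yaw":0},
  {"grip":0.6,"x":0,"y":0,"z":20,"yaw":0},
  {"grip":0.6,"x":0,"y":0,"z":45,"yaw":0},
  {"grip":0.6,"x":0,"y":0,"z":80,"yaw":0},
  {"grip":0.6,"x":0,"y":0,"z":120,"yaw":0},
  {"grip":0.6,"x":0,"y":40,"z":140,"yaw":0},
  {"grip":0.6,"x":0,"y":80,"z":140,"yaw":0},
  {"grip":0.6,"x":0,"y":120,"z":140,"yaw":0},
  {"grip":0.6,"x":0,"y":160,"z":140,"yaw":0},
  {"grip":0.6,"x":0,"y":200,"z":140,"yaw":0},
  {"grip":0.6,"x":0,"y":240,"z":140,"yaw":0},
  {"grip":0.6,"x":0,"y":280,"z":140,"yaw":0},
])

```text
time: 17.9
tool_pos: [0.5751, 0.1171, 0.2179]
eef_rot: [-1.189, 1.221, 1.188]
force: [1.6, -0.3, -0.7]
opening: 0.402
```

```bash
python3 - <<'E'
from h import *
st();snap("scene","s13");snap("top","t13")
crop("pics/s13.png",95,265,150,120,5.3,"pics/s13c.png")
crop("pics/t13.png",370,170,130,95,6,"pics/t13c.png")
E
```

```text
t 17.9 pos [0.5751 0.1171 0.2179] jaw 88.41 tilt [ 0.001  0.    -1.   ] F [ 1.55 -0.27 -0.7 ] M [-0.103 -0.146  0.024] op 0.402 q [  30.6   13.4  -13.1    0.   -63.4 -122.2]
```

View pics/s13c.png

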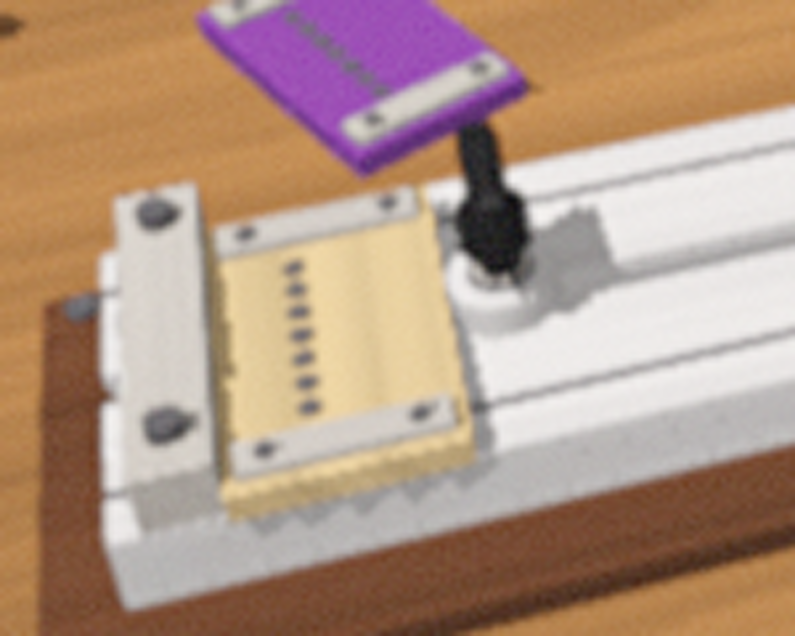

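View pics/t13c.png

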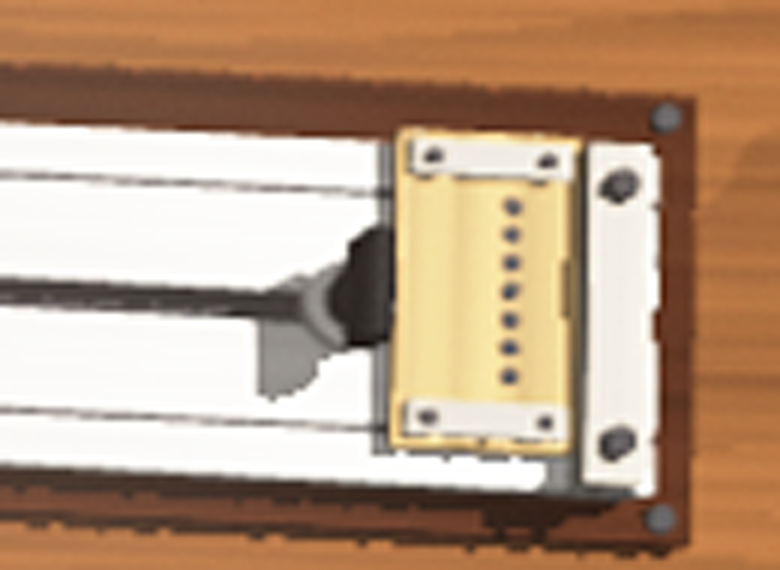

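```bash
python3 - <<'E'
from h import *
D=np.load("pics/t13.npy")
P=np.array([dep("top",u,v,D) for v in range(200,235) for u in range(415,440) if D[v,u]>0])
w=P[P[:,2]>.076];print("wing",len(w),w.mean(0).round(4),np.percentile(w[:,2],[50,90]).round(4),cv2.minAreaRect(w[:,:2].astype(np.float32)*1000))
f=lambda x,y,z:atz("top",370+(x-2.5)/6,170+(y-2.5)/6,z).round(4)
print("jig -y edge",f(581,140,.046),f(574,455,.046)," fence",f(588,145,.056),f(582,488,.056)," jig +y",f(399,130,.046),f(390,445,.046))
E
```

```text
wing 129 [ 0.5768 -0.1635  0.0869] [0.0877 0.09  ] ((576.6609497070312, -164.71917724609375), (12.72375202178955, 39.021751403808594), 87.53231048583984)
jig -y edge [ 0.6358 -0.2474  0.046 ] [ 0.5245 -0.2436  0.046 ]  fence [ 0.6319 -0.2467  0.056 ] [ 0.512  -0.2431  0.056 ]  jig +y [ 0.6379 -0.1834  0.046 ] [ 0.5265 -0.1797  0.046 ]
```

```bash
python3 - <<'E'
from h import *
print(job.job_done())
E
```

```text
the job is handed in; nothing more can be done
None
```

The jig is pushed home flat against the fence, and the winged stop is locked crosswise in the slot against it. I handed the job in at about 18 s of the 72 s allowed.

**What I did:**
- I took the black winged stop from the middle hole of the rack and turned its wing along the slot.
- I lowered the stop in 1–2 mm steps. The head went into the slot without resistance, and the collar met the plate with about 6 N. Moving it lightly sideways showed it free over 1.5 mm, which matches the slot's play.
- I slid it along the slot until the jig reached the fence, with the force rising to about 10 N.
- I pressed it about 4 mm down on its spring and turned it 90° clockwise. The push against the jig peaked at about 12 N during the turn.
- I eased off the load, let go and moved the arm clear.

**Last checks, from the pictures after the arm was clear:**
- **Jig on the fence:** the jig's edge and the fence face coincide within about 1 mm and are parallel within 0.3°.
- **Stop locked:** the wing lies crosswise within about 1°. Its top is at about 88.5 mm, where a locked stop should be at 89 mm and an unlocked one at 92 mm.
- **Stop against the jig:** the top picture suggests a gap of about 0.7 mm. That is within the 2 mm calibration error, and the force readings showed contact until I began to let go.

The two cameras disagreed by about 3 mm in x. The scene camera put the collar low by about as much, so I relied on the top camera and the touch readings.

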